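Pop the sample hatch on a bench reader

ROBOT

A 6-joint arm with a two-finger parallel gripper is mounted at the origin on the work surface. World frame = base frame: x ahead of the robot, y to its left, z up, the work surface at z = 0. Lengths are in m, angles in rad, forces in N, time in s.
With the tool pointing down it reaches from about 0.3 to 0.775 m from the base axis. Payload 14.6 kg.
Tool frame: the origin (TCP) lies on the front face of the gripper's body, between the roots of the fingers; the fingertips stand 97 mm ahead of it and the grasp point (between the pads) lies 78 mm ahead of it; z points along the fingers, y is the direction in which the jaws open and shut (so a half turn about z gives the same grasp; the last joint's range is limited). The gripper opens to 94 mm and grips with 3 to 60 N. Pads are 16 mm wide; open, the fingers measure 119 mm over their backs; the gripper's body (75 mm by 177 mm) begins 78 mm behind the grasp point.
Start: joints at [1.209, 0.3, 1.521, -0, 1.321, -0.067], TCP at [0.16, 0.526, 0.303] pointing down, gripper open.
Joint ranges: [-3.03, 3.03], [-0.79, 2.21], [0.23, 2.52], [-1.04, 4.18], [0, 3.07], [-2.55, 2.55]. Speed limits (rad/s): [2.22, 2.22, 2.57, 3.14, 3.14, 3.14].

INTERFACE

Orientations are given as [roll, pitch, yaw] about the fixed x, y, z axes, in that order (R = Rz(yaw) Ry(pitch) Rx(roll)).
In Python, from station import ctrl gives the robot as it stands. The module is installed in compiled form; this text tells all that it offers.
- The arm moves only by the shell command python3 -m pendant 'ROWS' [FORCE]. ROWS is JSON, a list of rows, each an object of numbers: "rx", "ry", "rz": the turn, a rotation vector about the tool's x, y, z each as a share of 4 degrees, from -1 to 1; "tx", "ty", "tz": the shift along the tool's x, y, z each as a share of 0.04 m, from -1 to 1; "grip": the gripper command: -1 is fully open, 1 is shut, values between are in proportion. A call has 1 to 8 rows; each row shifts and turns the pose as measured when the row begins, along the tool's axes as they then stand; what a row does not reach is not made up. A row lasts 1/12 s, in which the tool goes at most 41.7 mm and 7.16 degrees, less where a joint would pass 70% of its speed; a pose out of reach is approached as far as the arm can. A call with a number of a shift or a turn outside -1 to 1 is refused whole. A call with a gripper value outside its range is refused whole. The fingers move at their own pace and stop on an object; FORCE is the grip in N (left out, the last holds). Time passes only in rows, so rows that do not move let the fingers close. It gives the time, the measured TCP pose, the force and the opening at its end, in the units of the state.
- ctrl.get_obs(): the state, without advancing time (a new reading comes with each control period).
- ctrl.camera(name): name is "scene" or "side" or "wrist"; returns a dict with "pixels" (480x640x3 uint8, blue, green, red), "fx", "fy", "cx", "cy" (pixels), "world_from_camera" (4x4, takes a point from camera to world coordinates). Camera axes: x right, y up, looking along -z (the intrinsics and any distortion apply to the point x, -y, -z); pixel columns grow to the right and rows downward; lengths in m; the calibration is good to about 2 mm. A picture is of the moment at which its call begins. There is no depth.
- ctrl.hand_in(): hands the job in, once; it reports no verdict.
The state is a dict: "time_s": time; "qpos": joint angles; "joint_vel": joint speeds; "tau": joint torques, N m; "ee_pos": TCP position; "eef_rot": TCP orientation; "force": force on the tool from outside, world axes, zero at the start; "moment": the same for the moment, N m; "grip_width": finger opening in m.
Only numpy, scipy, OpenCV 4.12 (cv2) and the standard library are available. Lean on these libraries where they do the work, as an engineer would, in place of code of your own. Each camera call takes 0.05 s, during which the arm holds its last target.

TASK

Two small white bench modules stand on the lab bench, each with a grey push-push hatch on top: a wide one (the sample port) and a narrow one. Press the free edge of the wide hatch down once with a fingertip until the latch lets go, draw back so that it pops up by itself, and wait at least two seconds to see that it stays wide open. Do not push it back towards shut, leave the narrow hatch shut, and do not move the bottle, the jar or the tip box.

Things in the scene. Friction and masses are not known exactly. Their poses are not given: they have to be found in the camera images.
- sample_module: White module, 130 x 130 mm footprint, 85 mm high without its hatch, fixed to the bench, standing turned by up to 0.5 rad. Origin: centre of its underside; z up; -x is its front, with a dark display. Its hatch lies on the top and is hinged along the +x (rear) side.
- sample_hatch_press (a point): The spot to press: on the upper face of the wide hatch, 14 mm from its free (front, -x) edge, midway across, at three short dark ribs. The hatch is a grey plate 90 (x) by 80 (y) by 6 mm, its hinge 76 mm behind this spot, its upper face 11 mm above the module top (96 mm above the bench) when shut. The point moves with the hatch; x along the plate to the hinge, z out of its upper face.
- sample_hatch (a joint): Wide hatch angle, rad. 0 = shut, latched (within 0.01). Pressed down it goes negative: about 2 N at the spot, to a hard stop at -0.1 (8 mm down); the latch lets go beyond -0.06. When the finger is then drawn away, a damped spring lifts it slowly, in about 2.5 s, to its stop at 1.15 (wide open, free edge 85 mm above the module top), where it stays.
- waste_module: The other white module, the same body, fixed; the two may stand either way round, left or right. Its hatch is narrow (90 mm by 40 mm, midway across the top) and otherwise alike. Origin: centre of its underside; axes as for the sample module.
- waste_hatch (a joint): Angle of the narrow hatch, rad, as for the wide one. 0 = shut; it must stay shut.
- media_bottle: Loose clear glass bottle with a blue cap, 70 mm across, 150 mm high, upright to the left of the modules. Origin: centre of its underside.
- vial_jar: Loose amber jar, 40 mm across, 60 mm high, standing between and behind the modules, farther from the robot. Origin: centre of its underside.
- tip_box: Loose box of pipette tips with a clear lid, 120 x 80 x 70 mm high, to the right of the modules. Origin: centre of its underside.

How it is judged:
On the way, in this order (a step that is already met when the one before it is completed fails the run):
1. the wide hatch is pressed in with a finger until its latch lets go (value of joint sample_hatch below -0.045 rad and contact force between the fingers and anything else above 0.3 N), for 0.02 s.
2. the wide hatch has popped and stays open for 1.5 s (value of joint sample_hatch above 0.95 rad), for 1.5 s.
At the end, for the whole second after the job is handed in: The wide hatch stands open by itself at more than 0.95 rad and at rest (under 0.1 rad/s); the narrow hatch is shut (within 0.03 rad of 0); bottle, jar and tip box stand upright within 20 mm of where they were (value of joint sample_hatch above 0.95 rad and velocity of joint sample_hatch between -0.1 and 0.1 rad/s and value of joint waste_hatch between -0.03 and 0.03 rad and distance of each of media_bottle, vial_jar, tip_box from where it was at the start of the episode below 0.02 m and angle between each of media_bottle, vial_jar's own z axis and vertical below 0.2 rad); the robot touches nothing.
It fails at once if the open wide hatch is pushed back towards shut (value of joint sample_hatch between 0.2 and 0.9 rad and velocity of joint sample_hatch below -0.4 rad/s).
It fails at once if the narrow hatch is pressed in or opened (value of joint waste_hatch below -0.035 rad or value of joint waste_hatch above 0.05 rad).
It fails at once if the bottle, jar or tip box is shoved, lifted or carried (distance of any of media_bottle, vial_jar, tip_box from where it was at the start of the episode above 0.025 m).
It also fails if it takes over 35 s, if anything falls off the work surface, if the arm or the gripper's body presses on something with over 40 N, if the wrist force passes 120 N, or if a joint passes its speed limit or range.

## Working session

There is one attempt and no reset: what is moved stays moved. The work goes in short steps, Python scripts to look and compute and a shell command to move; the robot and the scene stay as the last step left them, time stands still between calls to the robot, and variables do not carry over. Pictures are saved under pics/ and viewed, and the job is handed in when it is done.

```bash
mkdir -p pics; python3 - <<'E'
from station import ctrl
import cv2
o=ctrl.get_obs(); print(o)
for n in ["scene","side","wrist"]:
    c=ctrl.camera(n); cv2.imwrite(f"pics/{n}0.png",c["pixels"]); print(n,c["fx"],c["cx"],c["cy"],[k for k in c]); print(c["world_from_camera"])
E
```

```text
{'time_s': 0.0, 'qpos': array([ 1.20937842e+00,  3.00467453e-01,  1.52156759e+00, -8.94277685e-06,
        1.32070080e+00, -6.65984268e-02]), 'joint_vel': array([-0.00071918,  0.00089326, -0.00010567, -0.00101261, -0.00126822,
       -0.00026657]), 'tau': array([ 1.68177059e-03, -5.31803441e+01, -3.52744889e+01,  7.08556990e-02,
        2.43146508e-02, -1.10098938e-04]), 'ee_pos': array([0.15976328, 0.5261313 , 0.30209397]), 'eef_rot': array([-3.14045142e+00, -6.74359310e-05,  2.84677535e+00]), 'force': array([ 0.02434487, -0.04863747, -0.19715835]), 'moment': array([ 0.03066184, -0.01710402,  0.03193364]), 'grip_width': 0.09392607286993088}
scene 618.9612133192883 311.58184984405113 246.53247270993313 ['pixels', 'fx', 'fy', 'cx', 'cy', 'world_from_camera']
[[-0.40749776 -0.54885406  0.72986629  1.7313644 ]
 [ 0.91319588 -0.24111037  0.32854082  0.52034045]
 [-0.00434263  0.80039054  0.5994632   1.02083183]
 [ 0.          0.          0.          1.        ]]
side 538.6704677219612 319.68267319841294 237.58717777446742 ['pixels', 'fx', 'fy', 'cx', 'cy', 'world_from_camera']
[[ 0.82876974  0.40571844 -0.38540015  0.15760789]
 [-0.55945858  0.58582778 -0.58635476 -0.63935355]
 [-0.01211682  0.7015685   0.712499    0.85324058]
 [ 0.          0.          0.          1.        ]]
wrist 364.6707332829691 319.2790520760222 244.91492640764324 ['pixels', 'fx', 'fy', 'cx', 'cy', 'world_from_camera']
[[ 0.29165404 -0.92306749 -0.25076748  0.08739532]
 [ 0.95652307  0.28111189  0.07771569  0.54762083]
 [-0.0012431  -0.26253097  0.96492277  0.38431025]
 [ 0.          0.          0.          1.        ]]
```

View pics/scene0.png

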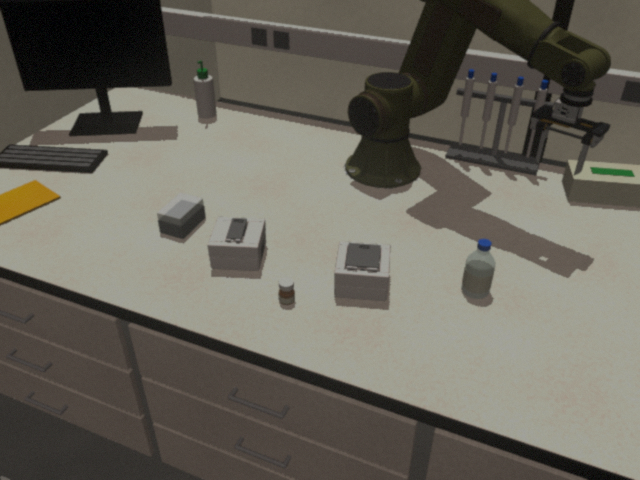

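View pics/side0.png

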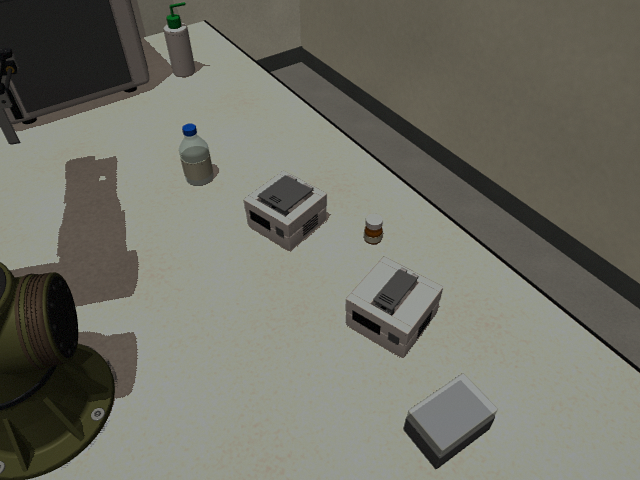

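View pics/wrist0.png

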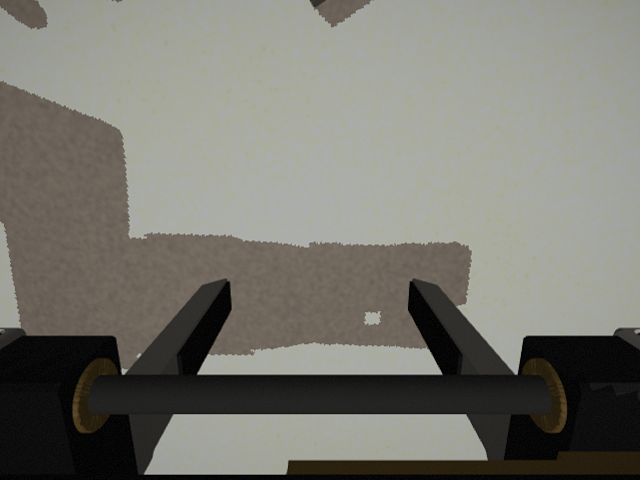

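Side view: the wide hatch is at about (286,194), the narrow one at about (396,290), the jar at (374,230), the bottle at (197,160) and the tip box at (450,415). In the scene view the wide hatch is at (363,257). Next I'll zoom in and measure.

```bash
python3 - <<'E'
import cv2,numpy as np
a=cv2.imread("pics/side0.png")[160:260,230:340]; b=cv2.imread("pics/scene0.png")[230:310,320:410]
a=cv2.resize(a,(660,600),interpolation=cv2.INTER_CUBIC)
cv2.imwrite("pics/zs.png",a); cv2.imwrite("pics/zc.png",cv2.resize(b,(675,600),interpolation=cv2.INTER_CUBIC))
E
```

```text
(no output)
```

View pics/zs.png

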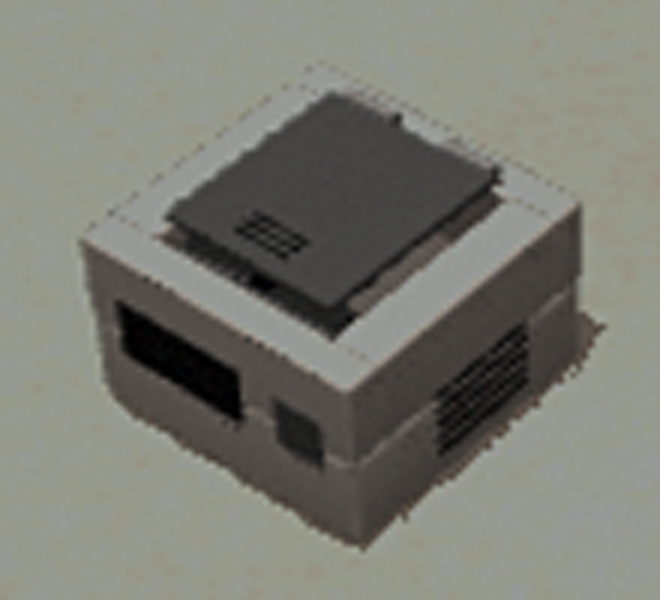

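View pics/zc.png

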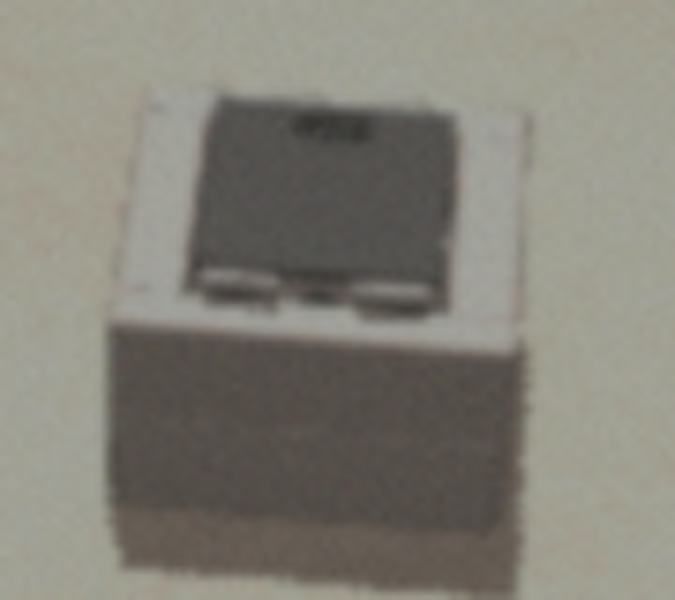

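The side zoom shows the ribs at about (270,237), and the plate corners at (165,218), (330,305), (498,178) and (330,93). The scene zoom shows the ribs at about (332,127). I'll cast rays from both views onto z=0.096.

```bash
cat > h.py <<'E'
import numpy as np,cv2
from station import ctrl
def ray(c,u,v):
    T=np.array(c["world_from_camera"]); d=np.array([(u-c["cx"])/c["fx"],-(v-c["cy"])/c["fy"],-1.]); return T[:3,3],T[:3,:3]@d
def onz(c,u,v,z):
    p,d=ray(c,u,v); return p+d*(z-p[2])/d[2]
def meet(r1,r2):
    (p,a),(q,b)=r1,r2
    s=np.linalg.lstsq(np.c_[a,-b],q-p,rcond=None)[0]; A=p+a*s[0];B=q+b*s[1]; return (A+B)/2,np.linalg.norm(A-B)
E
python3 - <<'E'
from h import *
np.set_printoptions(precision=4,suppress=True)
S=ctrl.camera("side");C=ctrl.camera("scene")
zs=lambda x,y:((x+.5)/6-.5+230,(y+.5)/6-.5+160)
zc=lambda x,y:((x+.5)/7.5-.5+320,(y+.5)/7.5-.5+230)
print("ribs",onz(S,*zs(270,237),.096),onz(C,*zc(332,127),.096),meet(ray(S,*zs(270,237)),ray(C,*zc(332,127))))
P=[onz(S,*zs(*q),.096) for q in [(165,218),(330,305),(498,178),(330,93)]]
print("side plate FL FR RR RL",*P); print([np.linalg.norm(P[i]-P[(i+1)%4]) for i in range(4)])
m=(P[0]+P[1])/2;r=(P[2]+P[3])/2;d=(r-m)/np.linalg.norm(r-m);print("yaw",np.arctan2(d[1],d[0]),"press",m+.014*d)
P=[onz(C,*zc(*q),.096) for q in [(218,98),(457,112),(443,280),(193,266)]]
print("scene plate",*P); print([np.linalg.norm(P[i]-P[(i+1)%4]) for i in range(4)])
m=(P[0]+P[1])/2;r=(P[2]+P[3])/2;d=(r-m)/np.linalg.norm(r-m);print("yaw",np.arctan2(d[1],d[0]),"press",m+.014*d)
# module top corners at .085
P=[onz(S,*zs(*q),.085) for q in [(82,240),(348,388),(580,205),(318,68)]]
print("top",*P,np.mean(P,0),[np.linalg.norm(P[i]-P[(i+1)%4]) for i in range(4)])
# others
print("narrow",onz(S,396,290,.096),"bottle base",onz(S,197,160,.075),"jar",onz(S,374,230,.03),"box",onz(S,452,412,.07))
E
```

```text
ribs [0.5527 0.1336 0.096 ] [0.5529 0.1326 0.096 ] (array([0.5527, 0.1329, 0.0962]), np.float64(0.0008374334108799771))
side plate FL FR RR RL [0.5271 0.1639 0.096 ] [0.5516 0.0911 0.096 ] [0.6367 0.1143 0.096 ] [0.6123 0.1905 0.096 ]
[np.float64(0.07680598301608363), np.float64(0.08827852359748253), np.float64(0.08007904138129628), np.float64(0.08930785546121472)]
yaw 0.28503201463215844 press [0.5528 0.1314 0.096 ]
scene plate [0.553  0.0921 0.096 ] [0.5283 0.1679 0.096 ] [0.615 0.193 0.096] [0.6404 0.1176 0.096 ]
[np.float64(0.07973823032677466), np.float64(0.09032785171533089), np.float64(0.0795479348001283), np.float64(0.09105055244027688)]
yaw 0.28294190466774033 press [0.5541 0.1339 0.096 ]
top [0.502  0.1821 0.085 ] [0.5405 0.0623 0.085 ] [0.6598 0.0957 0.085 ] [0.623  0.2181 0.085 ] [0.5813 0.1395 0.085 ] [np.float64(0.12582916952428855), np.float64(0.12391362470369686), np.float64(0.12783233816517875), np.float64(0.12628915956155362)]
narrow [ 0.606  -0.2038  0.096 ] bottle base [0.4837 0.3811 0.075 ] jar [ 0.7128 -0.0099  0.03  ] box [ 0.5378 -0.4239  0.07  ]
```

Both views agree to within about 1 mm: the press point is (0.553, 0.133, 0.096) and the yaw is 0.284 rad. Plate size and height match the given values. First I'll close the gripper and turn it so that tool x points along the hatch's -x.

```bash
python3 -m pendant '[{"rz":-1,"grip":1},{"rz":-1,"grip":1},{"rz":-1,"grip":1},{"rz":-1,"grip":1},{"rz":-1,"grip":1},{"rz":-1,"grip":1},{"rz":-1,"grip":1},{"rz":-1,"grip":1}]' 10
cat > rel.py <<'E'
from h import *
from scipy.spatial.transform import Rotation as Ro
import sys
np.set_printoptions(precision=4,suppress=True)
o=ctrl.get_obs();R=Ro.from_euler("xyz",o["eef_rot"]); 
t=np.array([.553,.133,float(sys.argv[1])+.097])
Rt=Ro.from_euler("xyz",[np.pi,0,np.pi+.284])
print("t",o["time_s"],"tip",o["ee_pos"]+R.apply([0,0,.097]),"d(tool)/.04",R.inv().apply(t-o["ee_pos"])/.04,"rot/4deg",np.degrees((R.inv()*Rt).as_rotvec())/4,"F",o["force"],o["grip_width"],"q",o["qpos"])
E
python3 rel.py .15
```

```text
t 0.25 tip [0.1597 0.5262 0.2054] d(tool)/.04 [-12.2632  -6.5489   1.3874] rot/4deg [-0.0071 -0.003  -8.2911] F [ 0.5824  0.0533 -0.4317] 0.09433754080407686 q [ 1.2094  0.3002  1.5212  0.      1.3207 -0.0666]$[0]: bad value
```

The call was refused, so each row probably needs every field.

```bash
python3 -m pendant '[{"rx":0,"ry":0,"rz":-1,"tx":0,"ty":0,"tz":0,"grip":1},{"rx":0,"ry":0,"rz":-1,"tx":0,"ty":0,"tz":0,"grip":1},{"rx":0,"ry":0,"rz":-1,"tx":0,"ty":0,"tz":0,"grip":1},{"rx":0,"ry":0,"rz":-1,"tx":0,"ty":0,"tz":0,"grip":1},{"rx":0,"ry":0,"rz":-1,"tx":0,"ty":0,"tz":0,"grip":1},{"rx":0,"ry":0,"rz":-1,"tx":0,"ty":0,"tz":0,"grip":1},{"rx":0,"ry":0,"rz":-1,"tx":0,"ty":0,"tz":0,"grip":1},{"rx":0,"ry":0,"rz":-1,"tx":0,"ty":0,"tz":0,"grip":1}]' 10
python3 rel.py .15
```

```text
time_s: 0.92
ee_pos: [0.1597, 0.526, 0.3014]
eef_rot: [-3.14, -0.002, -2.855]
force: [0.5, -0.5, 0.3]
grip_width: 0.0441
t 0.9167 tip [0.1596 0.5257 0.2044] d(tool)/.04 [ -6.6521 -12.2027   1.3745] rot/4deg [-0.0288 -0.022   0.0426] F [ 0.4903 -0.5487  0.3205] 0.044074736036446155 q [ 1.2094  0.3011  1.5223  0.      1.3207 -0.6484]
```

```bash
python3 -m pendant '[{"rx":0,"ry":0,"rz":0,"tx":-0.5,"ty":-0.9,"tz":0,"grip":1},{"rx":0,"ry":0,"rz":0,"tx":-0.5,"ty":-0.9,"tz":0,"grip":1},{"rx":0,"ry":0,"rz":0,"tx":-0.5,"ty":-0.9,"tz":0,"grip":1},{"rx":0,"ry":0,"rz":0,"tx":-0.5,"ty":-0.9,"tz":0,"grip":1},{"rx":0,"ry":0,"rz":0,"tx":-0.5,"ty":-0.9,"tz":0,"grip":1},{"rx":0,"ry":0,"rz":0,"tx":-0.5,"ty":-0.9,"tz":0,"grip":1},{"rx":0,"ry":0,"rz":0,"tx":-0.5,"ty":-0.9,"tz":0,"grip":1},{"rx":0,"ry":0,"rz":0,"tx":-0.5,"ty":-0.9,"tz":0,"grip":1}]'
python3 rel.py .15
```

```text
time_s: 1.58
ee_pos: [0.396, 0.2945, 0.3007]
eef_rot: [-3.14, -0.002, -2.837]
force: [1.4, 1.0, -0.4]
grip_width: 0.0004
t 1.5833 tip [0.3958 0.2943 0.2037] d(tool)/.04 [-2.5382 -5.0267  1.3457] rot/4deg [-0.0257 -0.032   0.2923] F [ 1.3829  0.9741 -0.3756] 0.00044610669374225346 q [ 0.5657  0.1765  1.6783 -0.0012  1.2894 -1.3092]
```

```bash
python3 -m pendant '[{"rx":0,"ry":0,"rz":0.3,"tx":-0.5,"ty":-0.9,"tz":0.1,"grip":1},{"rx":0,"ry":0,"rz":0,"tx":-0.5,"ty":-0.9,"tz":0.2,"grip":1},{"rx":0,"ry":0,"rz":0,"tx":-0.5,"ty":-0.9,"tz":0.2,"grip":1},{"rx":0,"ry":0,"rz":0,"tx":-0.5,"ty":-0.9,"tz":0.2,"grip":1},{"rx":0,"ry":0,"rz":0,"tx":-0.4,"ty":-0.9,"tz":0.2,"grip":1},{"rx":0,"ry":0,"rz":0,"tx":0,"ty":0,"tz":0,"grip":1}]'
python3 rel.py .12
```

```text
time_s: 2.08
ee_pos: [0.5415, 0.1421, 0.2653]
eef_rot: [-3.14, 0.0, -2.864]
force: [-0.4, -0.8, -0.3]
grip_width: 0.0007
t 2.0833 tip [0.5416 0.1419 0.1683] d(tool)/.04 [-0.2143 -0.2948  1.2087] rot/4deg [-0.0274  0.0049 -0.0902] F [-0.4152 -0.781  -0.3023] 0.0006828987293718945 q [ 0.1917  0.3538  1.5389 -0.002   1.2484 -1.6561]
```

```bash
python3 -m pendant '[{"rx":0,"ry":0,"rz":0,"tx":-0.22,"ty":-0.3,"tz":0.5,"grip":1},{"rx":0,"ry":0,"rz":0,"tx":0,"ty":0,"tz":0.5,"grip":1},{"rx":0,"ry":0,"rz":0,"tx":0,"ty":0,"tz":0.2,"grip":1},{"rx":0,"ry":0,"rz":0,"tx":0,"ty":0,"tz":0,"grip":1}]'
python3 rel.py .096; python3 - <<'E'
from h import *
for n in ["side","scene","wrist"]:
    c=ctrl.camera(n)["pixels"]
    if n=="side": c=cv2.resize(c[120:260,220:340],None,fx=4,fy=4,interpolation=2)
    if n=="scene": c=cv2.resize(c[190:310,310:420],None,fx=5,fy=5,interpolation=2)
    cv2.imwrite(f"pics/{n}1.png",c)
E
```

```text
time_s: 2.42
ee_pos: [0.555, 0.13, 0.2152]
eef_rot: [-3.14, 0.0, -2.869]
force: [-0.2, 0.0, 0.1]
grip_width: 0.0004
t 2.4167 tip [0.555  0.1298 0.1182] d(tool)/.04 [0.0274 0.0868 0.556 ] rot/4deg [-0.0253  0.004  -0.1585] F [-0.2187  0.0457  0.1365] 0.000386653919502908 q [ 0.1663  0.428   1.5593 -0.0019  1.1538 -1.6766]
```

View pics/side1.png

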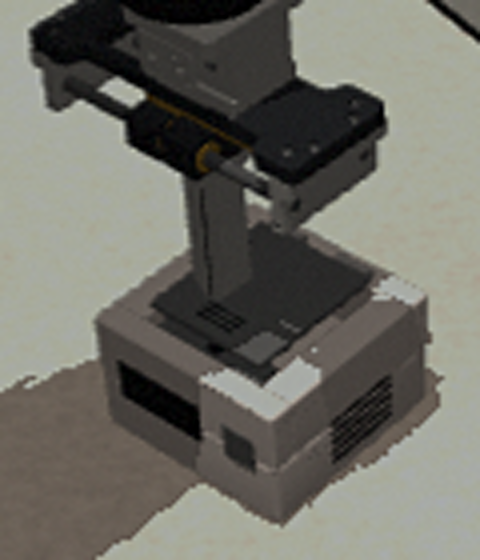

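View pics/wrist1.png

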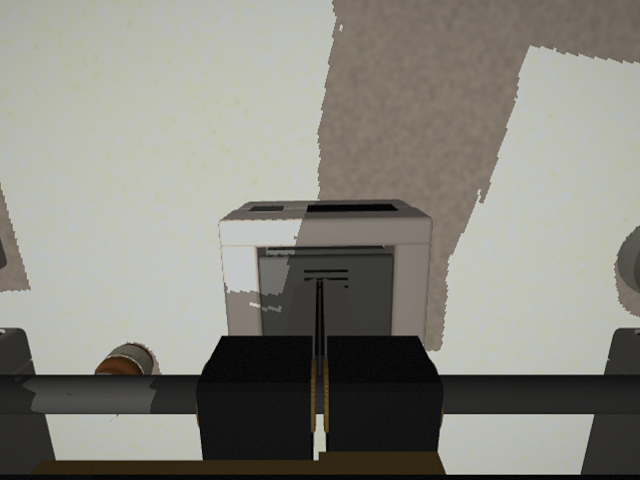

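View pics/scene1.png

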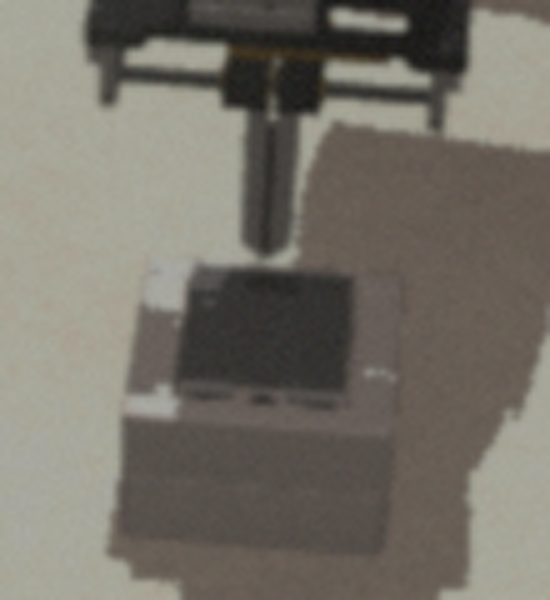

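All three pictures show the closed fingers in line with the ribs: wrist ribs at (326,275), fingertip in the side zoom at about (222,300). The tip is about 22 mm above the plate. I'll trim sideways, then descend to just above it.

```bash
python3 -m pendant '[{"rx":0,"ry":0,"rz":0,"tx":0.03,"ty":0.09,"tz":0.25,"grip":1},{"rx":0,"ry":0,"rz":0,"tx":0,"ty":0,"tz":0.2,"grip":1},{"rx":0,"ry":0,"rz":0,"tx":0,"ty":0,"tz":0,"grip":1}]'
python3 rel.py .096
```

```text
time_s: 2.82
ee_pos: [0.5534, 0.1352, 0.201]
eef_rot: [-3.139, 0.008, -2.866]
force: [-0.5, -0.5, -0.2]
grip_width: 0.0005
t 2.8167 tip [0.5542 0.1351 0.1041] d(tool)/.04 [ 0.0255 -0.049   0.2011] rot/4deg [-0.0367  0.12   -0.1238] F [-0.5409 -0.5426 -0.2304] 0.0005123786581729128 q [ 0.1758  0.4412  1.5766 -0.0019  1.1152 -1.6696]
```

```bash
python3 -m pendant '[{"rx":0,"ry":0,"rz":0,"tx":0,"ty":0,"tz":0.2,"grip":1},{"rx":0,"ry":0,"rz":0,"tx":0,"ty":0,"tz":0.1,"grip":1},{"rx":0,"ry":0,"rz":0,"tx":0,"ty":0,"tz":0.05,"grip":1}]'
python3 rel.py .089
```

```text
time_s: 3.07
ee_pos: [0.5537, 0.1356, 0.1868]
eef_rot: [-3.139, 0.01, -2.865]
force: [-0.9, -0.6, 3.6]
grip_width: 0.0002
t 3.0667 tip [0.5547 0.1356 0.0898] d(tool)/.04 [ 0.0344 -0.0586  0.0208] rot/4deg [-0.0433  0.1468 -0.1109] F [-0.9453 -0.5617  3.6155] 0.00016625076167865234 q [ 0.1766  0.459   1.5873 -0.0022  1.0848 -1.6695]
```

Contact: 3.6 N with the tip about 6 mm below the shut height. I'll press slightly further, towards the hard stop.

```bash
python3 -m pendant '[{"rx":0,"ry":0,"rz":0,"tx":0,"ty":0,"tz":0.04,"grip":1},{"rx":0,"ry":0,"rz":0,"tx":0,"ty":0,"tz":0.03,"grip":1}]'
python3 rel.py .089
```

```text
time_s: 3.23
ee_pos: [0.5539, 0.1356, 0.1859]
eef_rot: [-3.138, 0.011, -2.865]
force: [-11.7, -2.7, 21.9]
grip_width: 0.0001
t 3.2333 tip [0.5551 0.1356 0.0889] d(tool)/.04 [ 0.0404 -0.0574 -0.0026] rot/4deg [-0.0461  0.1601 -0.1108] F [-11.6687  -2.6718  21.8758] 0.00010526189134671486 q [ 0.1766  0.4604  1.5877 -0.0023  1.082  -1.6694]
```

The force jumped to 22 N, so the hatch is on its hard stop. Now I draw back up and away from the hinge.

```bash
python3 -m pendant '[{"rx":0,"ry":0,"rz":0,"tx":0.1,"ty":0,"tz":-0.5,"grip":1},{"rx":0,"ry":0,"rz":0,"tx":0.4,"ty":0,"tz":-0.9,"grip":1},{"rx":0,"ry":0,"rz":0,"tx":0.6,"ty":0,"tz":-0.8,"grip":1},{"rx":0,"ry":0,"rz":0,"tx":0.7,"ty":0,"tz":-0.7,"grip":1},{"rx":0,"ry":0,"rz":0,"tx":0.7,"ty":0,"tz":-0.7,"grip":1},{"rx":0,"ry":0,"rz":0,"tx":0.7,"ty":0,"tz":-0.7,"grip":1},{"rx":0,"ry":0,"rz":0,"tx":0.7,"ty":0,"tz":-0.5,"grip":1},{"rx":0,"ry":0,"rz":0,"tx":0,"ty":0,"tz":0,"grip":1}]'
python3 rel.py .2;  python3 - <<'E'
from h import *
c=ctrl.camera("side")["pixels"]
cv2.imwrite("pics/side2.png",cv2.resize(c[120:260,220:340],None,fx=4,fy=4,interpolation=2))
E
```

```text
time_s: 3.9
ee_pos: [0.395, 0.0914, 0.3825]
eef_rot: [-3.139, 0.008, -2.865]
force: [-0.0, 1.0, -0.1]
grip_width: 0.0006
t 3.9 tip [0.3958 0.0914 0.2855] d(tool)/.04 [-4.0676 -0.0706  2.1696] rot/4deg [-0.0358  0.1107 -0.1134] F [-0.0479  0.966  -0.0867] 0.0005787670453958231 q [ 0.1376 -0.0905  1.7666 -0.0014  1.4575 -1.7092]
```

View pics/side2.png

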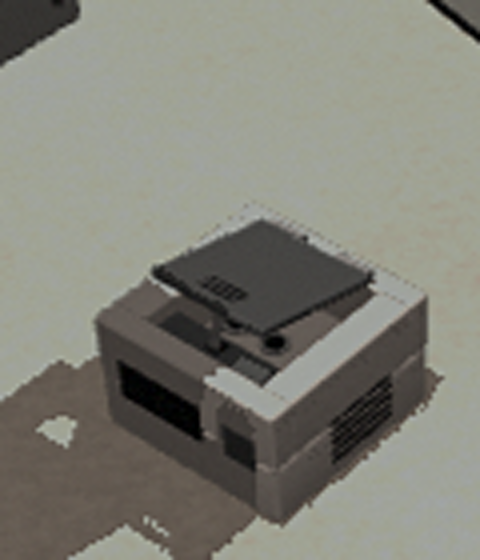

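The wide hatch has popped and is rising; its free edge is at about (210,300) in the zoom and the arm is clear. Now I wait about 5 s without moving.

```bash
Z='x'; python3 -m pendant '[{"rx":0,"ry":0,"rz":0,"tx":0,"ty":0,"tz":0,"grip":1},{"rx":0,"ry":0,"rz":0,"tx":0,"ty":0,"tz":0,"grip":1},{"rx":0,"ry":0,"rz":0,"tx":0,"ty":0,"tz":0,"grip":1},{"rx":0,"ry":0,"rz":0,"tx":0,"ty":0,"tz":0,"grip":1},{"rx":0,"ry":0,"rz":0,"tx":0,"ty":0,"tz":0,"grip":1},{"rx":0,"ry":0,"rz":0,"tx":0,"ty":0,"tz":0,"grip":1},{"rx":0,"ry":0,"rz":0,"tx":0,"ty":0,"tz":0,"grip":1},{"rx":0,"ry":0,"rz":0,"tx":0,"ty":0,"tz":0,"grip":1}]'
python3 -m pendant '[{"rx":0,"ry":0,"rz":0,"tx":0,"ty":0,"tz":0,"grip":1},{"rx":0,"ry":0,"rz":0,"tx":0,"ty":0,"tz":0,"grip":1},{"rx":0,"ry":0,"rz":0,"tx":0,"ty":0,"tz":0,"grip":1},{"rx":0,"ry":0,"rz":0,"tx":0,"ty":0,"tz":0,"grip":1},{"rx":0,"ry":0,"rz":0,"tx":0,"ty":0,"tz":0,"grip":1},{"rx":0,"ry":0,"rz":0,"tx":0,"ty":0,"tz":0,"grip":1},{"rx":0,"ry":0,"rz":0,"tx":0,"ty":0,"tz":0,"grip":1},{"rx":0,"ry":0,"rz":0,"tx":0,"ty":0,"tz":0,"grip":1}]'
python3 -m pendant '[{"rx":0,"ry":0,"rz":0,"tx":0,"ty":0,"tz":0,"grip":1},{"rx":0,"ry":0,"rz":0,"tx":0,"ty":0,"tz":0,"grip":1},{"rx":0,"ry":0,"rz":0,"tx":0,"ty":0,"tz":0,"grip":1},{"rx":0,"ry":0,"rz":0,"tx":0,"ty":0,"tz":0,"grip":1},{"rx":0,"ry":0,"rz":0,"tx":0,"ty":0,"tz":0,"grip":1},{"rx":0,"ry":0,"rz":0,"tx":0,"ty":0,"tz":0,"grip":1},{"rx":0,"ry":0,"rz":0,"tx":0,"ty":0,"tz":0,"grip":1},{"rx":0,"ry":0,"rz":0,"tx":0,"ty":0,"tz":0,"grip":1}]'
python3 -m pendant '[{"rx":0,"ry":0,"rz":0,"tx":0,"ty":0,"tz":0,"grip":1},{"rx":0,"ry":0,"rz":0,"tx":0,"ty":0,"tz":0,"grip":1},{"rx":0,"ry":0,"rz":0,"tx":0,"ty":0,"tz":0,"grip":1},{"rx":0,"ry":0,"rz":0,"tx":0,"ty":0,"tz":0,"grip":1},{"rx":0,"ry":0,"rz":0,"tx":0,"ty":0,"tz":0,"grip":1},{"rx":0,"ry":0,"rz":0,"tx":0,"ty":0,"tz":0,"grip":1},{"rx":0,"ry":0,"rz":0,"tx":0,"ty":0,"tz":0,"grip":1},{"rx":0,"ry":0,"rz":0,"tx":0,"ty":0,"tz":0,"grip":1}]' 
python3 - <<'E'
from h import *
c=ctrl.camera("side")["pixels"]; cv2.imwrite("pics/side3.png",c)
c=ctrl.camera("scene")["pixels"]; cv2.imwrite("pics/scene3.png",c)
E
```

```text
time_s: 4.62
ee_pos: [0.3991, 0.0923, 0.3753]
eef_rot: [-3.141, -0.003, -2.866]
force: [-1.1, -0.1, 0.5]
grip_width: 0.001
time_s: 5.28
ee_pos: [0.3992, 0.0924, 0.3753]
eef_rot: [-3.141, -0.002, -2.866]
force: [-0.2, 0.0, 0.4]
grip_width: 0.0002
time_s: 5.95
ee_pos: [0.3992, 0.0924, 0.3754]
eef_rot: [-3.141, -0.002, -2.866]
force: [-0.4, -0.3, 0.2]
grip_width: 0.0006
time_s: 6.62
ee_pos: [0.3992, 0.0924, 0.3754]
eef_rot: [-3.141, -0.002, -2.866]
force: [0.7, 0.5, -0.8]
grip_width: 0.0006
```

```bash
python3 -m pendant '[{"rx":0,"ry":0,"rz":0,"tx":0,"ty":0,"tz":0,"grip":1},{"rx":0,"ry":0,"rz":0,"tx":0,"ty":0,"tz":0,"grip":1},{"rx":0,"ry":0,"rz":0,"tx":0,"ty":0,"tz":0,"grip":1},{"rx":0,"ry":0,"rz":0,"tx":0,"ty":0,"tz":0,"grip":1},{"rx":0,"ry":0,"rz":0,"tx":0,"ty":0,"tz":0,"grip":1},{"rx":0,"ry":0,"rz":0,"tx":0,"ty":0,"tz":0,"grip":1},{"rx":0,"ry":0,"rz":0,"tx":0,"ty":0,"tz":0,"grip":1},{"rx":0,"ry":0,"rz":0,"tx":0,"ty":0,"tz":0,"grip":1}]'
python3 -m pendant '[{"rx":0,"ry":0,"rz":0,"tx":0,"ty":0,"tz":0,"grip":1},{"rx":0,"ry":0,"rz":0,"tx":0,"ty":0,"tz":0,"grip":1},{"rx":0,"ry":0,"rz":0,"tx":0,"ty":0,"tz":0,"grip":1},{"rx":0,"ry":0,"rz":0,"tx":0,"ty":0,"tz":0,"grip":1},{"rx":0,"ry":0,"rz":0,"tx":0,"ty":0,"tz":0,"grip":1},{"rx":0,"ry":0,"rz":0,"tx":0,"ty":0,"tz":0,"grip":1},{"rx":0,"ry":0,"rz":0,"tx":0,"ty":0,"tz":0,"grip":1},{"rx":0,"ry":0,"rz":0,"tx":0,"ty":0,"tz":0,"grip":1}]'
python3 -m pendant '[{"rx":0,"ry":0,"rz":0,"tx":0,"ty":0,"tz":0,"grip":1},{"rx":0,"ry":0,"rz":0,"tx":0,"ty":0,"tz":0,"grip":1},{"rx":0,"ry":0,"rz":0,"tx":0,"ty":0,"tz":0,"grip":1},{"rx":0,"ry":0,"rz":0,"tx":0,"ty":0,"tz":0,"grip":1},{"rx":0,"ry":0,"rz":0,"tx":0,"ty":0,"tz":0,"grip":1},{"rx":0,"ry":0,"rz":0,"tx":0,"ty":0,"tz":0,"grip":1},{"rx":0,"ry":0,"rz":0,"tx":0,"ty":0,"tz":0,"grip":1},{"rx":0,"ry":0,"rz":0,"tx":0,"ty":0,"tz":0,"grip":1}]'
python3 -m pendant '[{"rx":0,"ry":0,"rz":0,"tx":0,"ty":0,"tz":0,"grip":1},{"rx":0,"ry":0,"rz":0,"tx":0,"ty":0,"tz":0,"grip":1},{"rx":0,"ry":0,"rz":0,"tx":0,"ty":0,"tz":0,"grip":1},{"rx":0,"ry":0,"rz":0,"tx":0,"ty":0,"tz":0,"grip":1},{"rx":0,"ry":0,"rz":0,"tx":0,"ty":0,"tz":0,"grip":1},{"rx":0,"ry":0,"rz":0,"tx":0,"ty":0,"tz":0,"grip":1},{"rx":0,"ry":0,"rz":0,"tx":0,"ty":0,"tz":0,"grip":1},{"rx":0,"ry":0,"rz":0,"tx":0,"ty":0,"tz":0,"grip":1}]' 
python3 - <<'E'
from h import *
a=cv2.imread("pics/side3.png"); c=ctrl.camera("side")["pixels"]; cv2.imwrite("pics/side4.png",c)
print("diff wide region",cv2.absdiff(a,c)[130:260,230:340].mean(), cv2.absdiff(a,c)[130:260,230:340].max())
a=cv2.imread("pics/side0.png")
for n,(x0,x1,y0,y1) in dict(bottle=(170,225,115,195),jar=(355,395,205,255),narrow=(340,450,250,360),box=(400,500,370,470)).items():
    print(n,cv2.absdiff(a,c)[y0:y1,x0:x1].mean())
E
```

```text
time_s: 7.38
ee_pos: [0.3992, 0.0924, 0.3753]
eef_rot: [-3.141, -0.002, -2.866]
force: [-1.4, 0.1, 0.1]
grip_width: 0.0008
time_s: 8.05
ee_pos: [0.3992, 0.0924, 0.3754]
eef_rot: [-3.141, -0.002, -2.866]
force: [-0.1, -0.3, 0.4]
grip_width: 0.0004
time_s: 8.72
ee_pos: [0.3992, 0.0924, 0.3754]
eef_rot: [-3.141, -0.002, -2.866]
force: [-0.1, -0.2, 0.1]
grip_width: 0.0002
time_s: 9.38
ee_pos: [0.3992, 0.0924, 0.3754]
eef_rot: [-3.141, -0.002, -2.866]
force: [-0.2, -0.3, 0.4]
grip_width: 0.0002
diff wide region 1.0572727272727274 11
bottle 38.32371212121212
jar 9.041333333333334
narrow 8.597906336088155
box 8.483166666666667
```

View pics/side4.png

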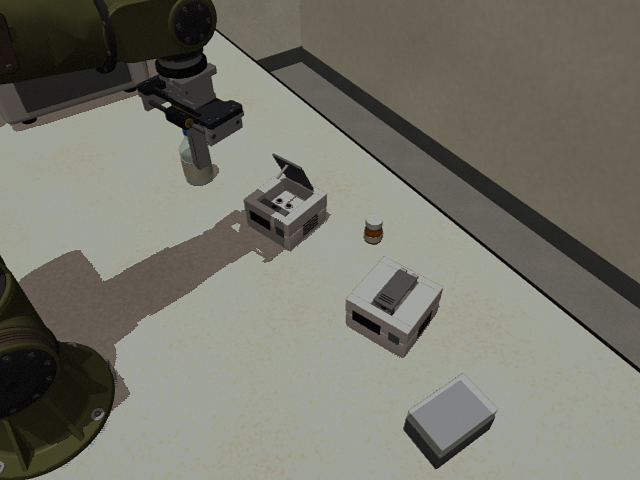

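The hatch stands open and steady: its free edge is near (275,155), and nothing moved between 6.6 s and 9.4 s. The narrow hatch, jar and box look unchanged, but the gripper hides part of the bottle here. I'll check the opening height and the bottle in the scene view too.

```bash
python3 - <<'E'
from h import *
S=cv2.imread("pics/side4.png")[130:240,230:340];c=ctrl.camera("scene")["pixels"];cv2.imwrite("pics/scene4.png",c)
cv2.imwrite("pics/z4.png",np.hstack([cv2.resize(S,(385,385),interpolation=2),cv2.resize(c[190:300,320:430],(385,385),interpolation=2)]))
a=cv2.imread("pics/scene0.png")
def cap(i):
    h=cv2.cvtColor(i[220:310,440:520],cv2.COLOR_BGR2HSV);m=cv2.inRange(h,(105,120,60),(130,255,255));M=cv2.moments(m,True);return M["m00"],M["m10"]/M["m00"]+440,M["m01"]/M["m00"]+220
print(cap(a),cap(c))
E
```

```text
(86.0, 484.3255813953488, 242.86046511627907) (73.0, 484.3150684931507, 243.12328767123287)
```

View pics/z4.png

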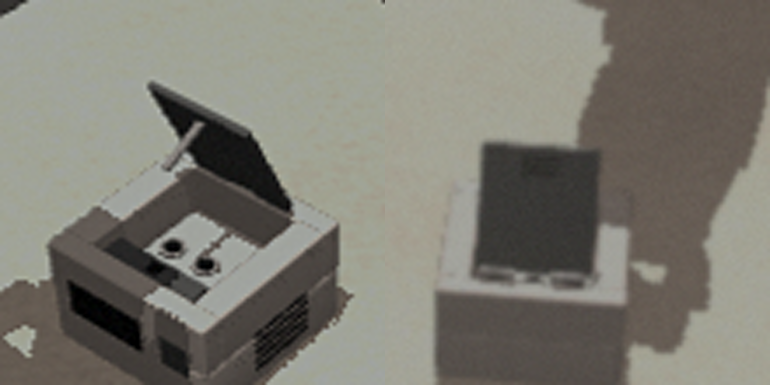

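```bash
python3 - <<'E'
from h import *
S=ctrl.camera("side");C=ctrl.camera("scene")
for (a,b),(d,e) in [((150,83),(215,150)),((249,134),(100,143))]:
    print(meet(ray(S,(a+.5)/3.5-.5+230,(b+.5)/3.5-.5+130),ray(C,(d+.5)/3.5-.5+320,(e+.5)/3.5-.5+190)))
E
```

```text
(array([0.58298944, 0.1828619 , 0.17285089]), np.float64(0.000366615231759373))
(array([0.60565336, 0.10855506, 0.17203247]), np.float64(0.0008523366894984299))
```

The free edge is at z≈0.172 m, 87 mm above the module top (85 expected), so the hatch is wide open. The bottle cap moved less than 0.3 px. Handing in.

```bash
python3 -c "
from station import ctrl
print(ctrl.hand_in())"
```

```text
the job is handed in; nothing more can be done
None
```

The wide hatch popped open and stayed open, and I handed the job in after about 9.5 s of robot time; `hand_in` gives no verdict.

- **Press:** I found the press spot at (0.553, 0.133, 0.096) m, with the two camera views agreeing to about 1 mm. With the fingers closed I pressed it once, down to the hard stop (about 7 mm, 22 N up). I then drew back up and away and waited about 5.5 s without moving.
- **Wide hatch:** Its free edge stands about 87 mm above the module top; 85 mm was expected. Pictures at 6.6 s and 9.4 s show no movement.
- **Other objects:** The narrow hatch looks shut, and the jar and tip box look unmoved in the last side view. I judged these by eye, because the picture comparison with the start (mean difference 8–9) was not conclusive. The bottle was partly hidden by the gripper there, but its cap moved less than 0.3 px in the scene view.
- **Robot:** It stands clear of everything, with only noise on the force reading.

The first move call was refused because each row needs all its fields; nothing moved.

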